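Unhook the wide slide carrier and lower it into the dipping jar

ROBOT

A 6-joint arm with a two-finger parallel gripper is mounted at the origin on the work surface. World frame = base frame: x ahead of the robot, y to its left, z up, the work surface at z = 0. Lengths are in mm, angles in rad, forces in N, time in s.
With the tool pointing down it reaches from about 350 to 725 mm from the base axis. Payload 4.3 kg.
Tool frame: the origin (TCP) lies midway between the tips of the shut fingers; the grasp point (between the pads) lies 19 mm behind it; z points along the fingers, y is the direction in which the jaws open and shut (so a half turn about z gives the same grasp; the last joint's range is limited). The gripper opens to 85 mm and grips with 20 to 120 N. Pads are 22 mm wide; open, the fingers measure 114 mm over their backs; the gripper's body (76 mm by 85 mm) begins 54 mm behind the grasp point. The pads swing forward as they close: fully open they stand 13 mm farther back than shut.
Start: joints at [-0.11, 0.377, 0.081, 1.274, 0, 1.46], TCP at [575.036, 0.002, 231.329] pointing down, gripper open.
Joint ranges: [-2.72, 2.72], [-0.84, 1.66], [-1.02, 1.22], [-1.77, 2.12], [-1.37, 1.28], [-3.14, 3.14]. Speed limits (rad/s): [2.57, 2.57, 3.14, 3.14, 3.14, 3.14].

INTERFACE

Orientations are given as a rotation vector (axis times angle).
In Python, from station import bot gives the robot as it stands.
- The arm moves only by the shell command python3 -m pendant 'ROWS'. ROWS is JSON, a list of rows, each a list of 5 numbers: the finger opening in mm, from 0 to 85.4, then the shift along the tool's x, y, z in mm, then the turn about the tool's z in degrees. A call has 1 to 5 rows; each row shifts and turns the pose as measured when the row begins, along the tool's axes as they then stand; what a row does not reach is not made up. A row lasts 1/8 s, in which the tool goes at most 62.5 mm and 10.7 degrees, less where a joint would pass 70% of its speed; a pose out of reach is approached as far as the arm can. A call is refused whole if a number of a shift passes 62.5 or a number of a turn 10.7, either way. A call with a gripper value outside its range is refused whole. The fingers move at their own pace and stop on an object; the grip force is fixed at half the most. Time passes only in rows, so rows that do not move let the fingers close. It gives the time, the measured TCP pose, the force and the opening at its end, in the units of the state.
- bot.state(): the state, without advancing time (a new reading comes with each control period).
- bot.camera(name): name is "scene" or "side" or "wrist"; returns a dict with "img" (480x640x3 uint8, red, green, blue), "depth" (480x640 float32, mm along the optical axis (not along the pixel's ray), 0 where there is no reading), "vfov" (degrees; the focal length in pixels is half the picture's height over the tangent of half this angle, whatever the lens; pixels are square), "cx", "cy" (the principal point, pixels), "R" (3x3) and "t" (3): a world point X has camera coordinates R X + t; the wrist camera has in their place "T_tool_cam" (4x4, takes a point from camera to tool coordinates, whose origin is the TCP and whose axes are the flange's). Camera axes: x right, y down, z forward; pixel columns grow to the right and rows downward; lengths in mm; the calibration is good to about 2 mm. A picture is of the moment at which its call begins: read the wrist's pose just before it.
- bot.close_job(): hands the job in, once; it reports no verdict.
The state is a dict: "time_s": time; "joint_pos": joint angles; "joint_vel": joint speeds; "joint_torque": joint torques, N m; "tool_pos": TCP position; "tool_rot": TCP orientation; "wrist_force": force on the tool from outside, world axes, zero at the start; "moment": the same for the moment, N m; "gripper_width": finger opening in mm.
Only numpy, scipy, OpenCV 4.12 (cv2) and the standard library are available. Lean on these libraries where they do the work, as an engineer would, in place of code of your own. Each camera call takes 0.05 s, during which the arm holds its last target.

TASK

Take the lid off the white dipping jar and set it flat on the counter, right way up and clear of the jar. Then lift the wider of the two slide carriers up and off its hook and slide it, foot first, into the jar's slot, lowering it gently in your grip until you feel it stop on the rest hidden inside; pause there a moment, then let go. Leave the narrow carrier on its hook and do not shove or tip the small dish, bottle and pot.

Things in the scene. Friction and masses are not known exactly. Their poses are not given: they have to be found in the camera images.
- stand: Fixed drying stand, left or right on the counter. Origin: underside centre of its base plate (120 mm in x, 160 in y, 10 thick); z up. Two level steel strip hooks at y = +50 and -50 mm point to its -x (towards the robot, within 0.4 rad). A crossbar (125 mm in y, 12 x 12 mm) lies at x = 35 to 47, z = 135 to 147 mm, with a post below it at y = 0. Nothing on it is higher than 156 mm.
- hook_tip (a point): Top of the upturned tip of the hook at the stand's y = +50 mm (x = -22.5, z = 156 mm; axes as the stand's); the other hook is alike at y = -50. The strip is 10 mm wide, 5 thick, its top at z = 144 mm, and runs from the crossbar (x = 35) to x = -25 mm, where a tip 5 mm thick turns up 12 mm above it.
- wide_carrier: The wider slide carrier: flat upright steel frame with glass, 164 mm tall, 0.13 to 0.26 kg, hanging across either hook, foot 30 mm above the counter. Origin: centre of the foot (lower edge); z up, x through its thickness, y along its width. Blade 50 mm wide (y), 8 thick (x), z = 0 to 80 mm; window frame above it, then a black grip z = 124 to 164 mm, 20 mm in y, 16 in x. Same both ways round.
- wide_window (a point): Centre of the wide carrier's window, 97 mm above its foot: an opening 18 mm wide, z = 80 to 114 mm, that the hook passes through along x. Its top bar (z = 114 to 124, 30 mm wide, 8 thick) rests on the strip. To unhook: raise 12 to 29 mm (20 is best), move until it is some 45 mm out of the stand's origin along the stand's -x, then it is free to rise.
- wide_grip (a point): A good grasp point on the wide carrier's black grip: on its axis, 148 mm above its foot.
- narrow_carrier: The narrow slide carrier, hanging on the other hook; leave it there. The same as the wide one (same height, window, grip and axes), but its blade is only 28 mm wide. Origin: centre of its foot.
- jar: Fixed white ceramic dipping jar, an upright opaque block 60 mm (x) by 100 mm (y), 85 mm tall, yaw within 0.6 rad. Origin: centre of its underside, z up. A straight vertical blind slot goes down from the centre of its top.
- jar_mouth (a point): Centre of the slot's mouth, level with the jar's top (85 mm above the counter); axes as the jar's. The slot is 54 mm along y and 11 mm along x, below a flared lead-in 6 mm wide and deep (45 degrees) all round. The fixed rubber-faced rest inside that stops the carrier's foot lies 45 to 68 mm below the mouth, differing each time; it cannot be seen and does not yield.
- lid: Loose flat white ceramic lid, about 0.11 kg, lying on top of the jar at the start and covering the slot. Plate 66 mm (x) by 110 mm (y), 8 mm thick, with a square knob 18 x 18 mm in its centre from z = 8 to 36 mm. Origin: centre of the plate's underside; z up.
- small_dish: Clear covered dish 60 x 60 mm, 50 mm tall, standing close behind the jar (on the jar's +x side). Origin: centre of its underside. Leave alone.
- bottle: Amber bottle, 56 mm in diameter, 180 mm tall, standing between the stand and the jar. Origin: centre of its underside. Leave alone.
- pot: White pot with black cap, 50 mm in diameter, 85 mm tall, standing in front of the hooks, about 115 to 130 mm out on the stand's -x side. Origin: centre of its underside. Leave alone.
Not all that is in view belongs to the job. What is shaped like the wide_carrier but red is not meant.

How it is judged (in metres and radians):
On the way, in this order (a step that is already met when the one before it is completed fails the run):
1. the lid lies flat on the counter, right way up, clear of the jar, and released (height (world z) of lid below 0.008 m and angle between lid's own z axis and vertical below 0.1 rad and horizontal distance between lid and jar above 0.06 m and contact force between the fingers and lid below 0.1 N and linear speed of lid below 0.02 m/s), for 0.2 s.
2. the wide carrier, held in the gripper, is off its hook and in front of it (x of wide_carrier in the frame of stand below -0.035 m and height (world z) of wide_carrier above 0.035 m and contact force between the fingers and wide_carrier above 0.5 N), for 0.05 s.
3. the wide carrier, still held, has stopped on the rest inside the slot (z of wide_carrier in the frame of jar_mouth below -0.042 m and angle between wide_carrier's own z axis and vertical below 0.2 rad and horizontal distance between wide_carrier and jar below 0.01 m and angle between the x axis of wide_carrier and the x axis of jar, either way round below 0.2 rad and contact force between wide_carrier and jar above 0.5 N and contact force between the fingers and wide_carrier above 0.5 N and linear speed of wide_carrier below 0.01 m/s), for 0.2 s.
At the end, for the whole second after the job is handed in: Wide carrier released, at rest on the jar's hidden rest: foot over 42 mm below the mouth, within 10 mm of the jar's axis, turned and tilted under 0.2 rad. Lid still, right way up, flat on the counter (below 8 mm), over 60 mm from the jar's axis. Narrow carrier within 25 mm of its start (z of wide_carrier in the frame of jar_mouth below -0.042 m and angle between wide_carrier's own z axis and vertical below 0.2 rad and horizontal distance between wide_carrier and jar below 0.01 m and angle between the x axis of wide_carrier and the x axis of jar, either way round below 0.2 rad and contact force between wide_carrier and jar above 0.5 N and linear speed of each of wide_carrier, lid below 0.02 m/s and contact force between the fingers and wide_carrier below 0.1 N and height (world z) of lid below 0.008 m and angle between lid's own z axis and vertical below 0.1 rad and horizontal distance between lid and jar above 0.06 m and distance of narrow_carrier from where it was at the start of the episode below 0.025 m); the robot touches nothing.
It fails at once if the small dish is shoved by more than 20 mm or tipped (distance of small_dish from where it was at the start of the episode above 0.02 m or angle between small_dish's own z axis and vertical above 0.3 rad).
It fails at once if the bottle or the pot is shoved by more than 20 mm or tipped (distance of any of bottle, pot from where it was at the start of the episode above 0.02 m or angle between any of bottle, pot's own z axis and vertical above 0.3 rad).
It fails at once if the narrow carrier is shifted by more than 25 mm or knocked off its hook (distance of narrow_carrier from where it was at the start of the episode above 0.025 m).
It fails at once if the wide carrier is rammed into the jar with more than 60 N (contact force between wide_carrier and jar above 60 N).
It also fails if it takes over 69 s, if anything falls off the work surface, if the arm or the gripper's body presses on something with over 40 N, if the wrist force passes 120 N, or if a joint passes its speed limit or range.

## Working session

There is one attempt and no reset: what is moved stays moved. The work goes in short steps, Python scripts to look and compute and a shell command to move; the robot and the scene stay as the last step left them, time stands still between calls to the robot, and variables do not carry over. Pictures are saved under pics/ and viewed, and the job is handed in when it is done.

```bash
ls; mkdir -p pics
cat > h.py <<'E'
import numpy as np,cv2
from station import bot
from scipy.spatial.transform import Rotation as Ro
def cloud(c):
    h=c["img"].shape[0]; f=h/2/np.tan(np.radians(c["vfov"])/2)
    v,u=np.mgrid[0:480,0:640]; d=c["depth"].astype(float)
    P=np.stack([(u-c["cx"])*d/f,(v-c["cy"])*d/f,d],-1)
    if "R" in c: W=(P-np.array(c["t"]))@np.array(c["R"])
    else:
        s=bot.state(); T=np.array(c["T_tool_cam"]); W=P@T[:3,:3].T+T[:3,3]
        W=W@Ro.from_rotvec(s["tool_rot"]).as_matrix().T+np.array(s["tool_pos"])
    W[d<=0]=np.nan
    return W
def save(c,n): cv2.imwrite(f"pics/{n}.png",c["img"][:,:,::-1])
E
python3 - <<'E'
from h import *
import pickle
D={}
for n in ["scene","side","wrist"]:
    c=bot.camera(n); save(c,n+"0"); D[n]=(c["img"],cloud(c)); 
    print(n,{k:(v if not hasattr(v,'shape') or v.size<17 else v.shape) for k,v in c.items()})
pickle.dump(D,open("d0.pkl","wb")); print(bot.state())
E
```

```text
pics
scene {'img': (480, 640, 3), 'depth': (480, 640), 'vfov': 50.48067515821968, 'cx': 321.7914476247937, 'cy': 244.17804272632438, 'R': array([[-0.11895935,  0.99268509, -0.02061518],
       [ 0.65231435,  0.06248389, -0.75536862],
       [-0.74855505, -0.10330573, -0.65497577]]), 't': array([ 102.18815567, -250.82213181, 1532.38887401])}
side {'img': (480, 640, 3), 'depth': (480, 640), 'vfov': 47.65076535249177, 'cx': 322.75948845214174, 'cy': 238.12292681745757, 'R': array([[ 0.78079306, -0.62471428,  0.0097092 ],
       [-0.30928911, -0.39997093, -0.86276503],
       [ 0.54286504,  0.670638  , -0.50551185]]), 't': array([-462.2204367 ,  279.38362623,  811.98221033])}
wrist {'img': (480, 640, 3), 'depth': (480, 640), 'vfov': 66.58798353805888, 'cx': 311.23480236666177, 'cy': 244.0684838031287, 'T_tool_cam': array([[-1.91157016e-03, -9.55136363e-01, -2.96160217e-01,
         7.56464990e+01],
       [ 9.99998164e-01, -1.78653213e-03, -6.92817065e-04,
        -1.15858315e+00],
       [ 1.32635029e-04, -2.96160998e-01,  9.55138024e-01,
        -1.43326526e+02],
       [ 0.00000000e+00,  0.00000000e+00,  0.00000000e+00,
         1.00000000e+00]])}
{'time_s': 0.15, 'joint_pos': array([-1.10291007e-01,  3.77911207e-01,  7.99395630e-02,  1.27442231e+00,
       -1.00931996e-05,  1.46052838e+00]), 'joint_vel': array([-5.09253883e-05, -1.85742574e-03,  3.43126526e-03,  1.89723360e-03,
        3.55007238e-04,  5.42068888e-04]), 'joint_torque': array([ 1.00972400e-03, -4.64035428e+01,  2.70170492e+01,  1.39211598e-02,
       -6.30224304e-05,  7.89257683e-06]), 'tool_pos': array([5.74490787e+02, 6.44653752e-02, 2.30569046e+02]), 'tool_rot': array([-2.22058937e+00, -2.22053818e+00,  1.58019284e-03]), 'wrist_force': array([ 0.87674054,  0.34204423, -0.19747358]), 'moment': array([ 0.00512184,  0.02931909, -0.05912287]), 'gripper_width': 85.3857178921274}
```

View pics/scene0.png

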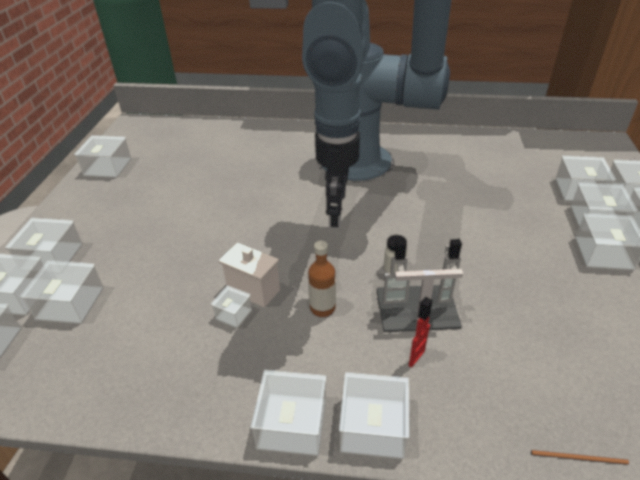

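View pics/side0.png

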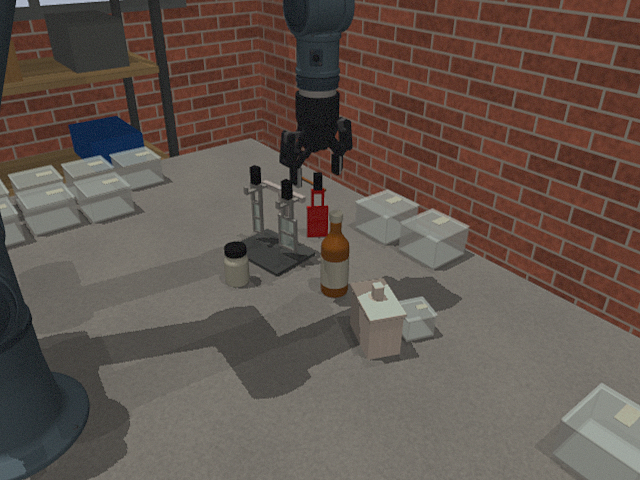

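View pics/wrist0.png

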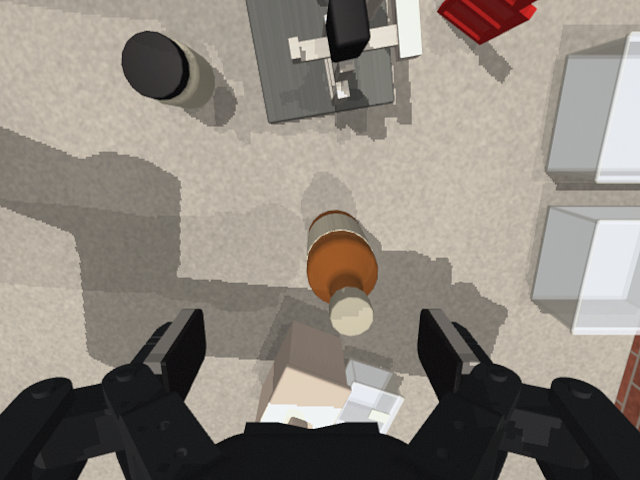

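The scene view shows the robot at the top, the jar with its lid at (250,270), the bottle at (322,285), the stand at (420,300) and the red decoy at (420,335). The pot sits in front of the left carrier. Next I'll measure positions from the depth data.

Run:
```python
from h import *
import pickle
D=pickle.load(open("d0.pkl","rb"))
im,W=D["scene"]
cv2.imwrite("pics/sc_stand.png",cv2.resize(im[215:375,350:500,::-1],None,fx=5,fy=3.75*1.0,interpolation=cv2.INTER_CUBIC)[:600])
im2,W2=D["side"]
cv2.imwrite("pics/si_stand.png",cv2.resize(im2[150:300,210:360,::-1],None,fx=4,fy=4,interpolation=cv2.INTER_CUBIC))
def rep(n,pts):
    for u,v in pts: print(n,(u,v),np.round(D[n][1][v,u]),D[n][0][v,u])
rep("scene",[(247,255),(232,258),(265,262),(250,248),(320,247),(398,242),(455,243),(425,308),(400,275),(450,273),(232,303)])
rep("side",[(256,172),(287,187),(317,180),(377,285),(236,248),(337,216),(380,310),(415,318)])
rep("wrist",[(155,65),(348,30),(350,312),(330,80),(300,415),(375,390)])
```

```text
scene (247, 255) [ 571. -187.  116.] [148 138 127]
scene (232, 258) [ 558. -226.   92.] [225 229 225]
scene (265, 262) [ 564. -153.   93.] [186 172 160]
scene (250, 248) [ 553. -185.  120.] [213 214 205]
scene (320, 247) [603. -30. 179.] [169 163 147]
scene (398, 242) [593. 115. 195.] [33 32 34]
scene (455, 243) [584. 220. 193.] [36 36 38]
scene (425, 308) [719. 165. 158.] [21 22 25]
scene (400, 275) [632. 123. 148.] [205 193 186]
scene (450, 273) [617. 216. 147.] [204 192 184]
scene (232, 303) [ 646. -209.   50.] [208 213 212]
side (256, 172) [577. 216. 183.] [19 20 17]
side (287, 187) [585. 111. 184.] [ 6  9 12]
side (317, 180) [703. 162. 149.] [ 7  7 14]
side (377, 285) [ 557. -190.  120.] [171 181 168]
side (236, 248) [459. 115.  83.] [20 28 24]
side (337, 216) [589. -43. 180.] [123 117 103]
side (380, 310) [ 540. -218.   91.] [169 178 164]
side (415, 318) [ 612. -236.   50.] [155 162 156]
wrist (155, 65) [461. 121.  84.] [61 57 57]
wrist (348, 30) [589. 118. 194.] [55 52 52]
wrist (350, 312) [596. -26. 180.] [191 182 159]
wrist (330, 80) [589. 117.  38.] [176 168 156]
wrist (300, 415) [ 562. -179.   93.] [240 244 232]
wrist (375, 390) [ 640. -186.   50.] [238 240 242]
```

View pics/sc_stand.png

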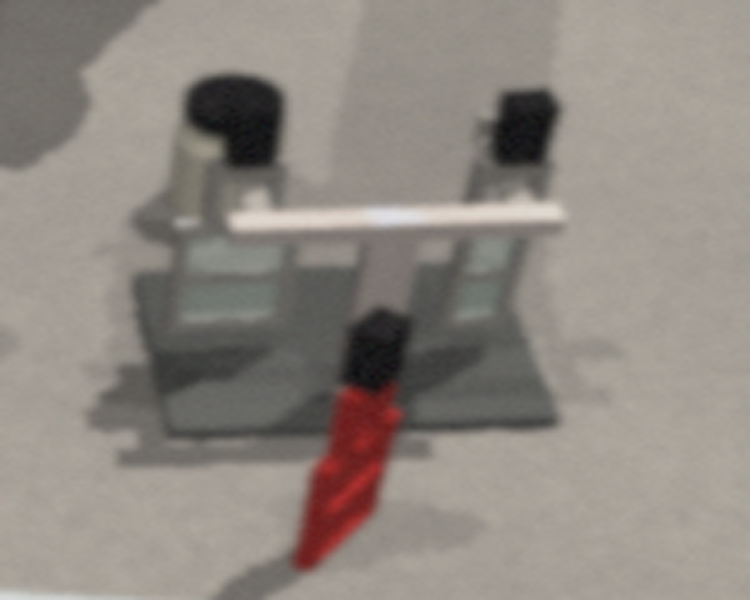

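View pics/si_stand.png

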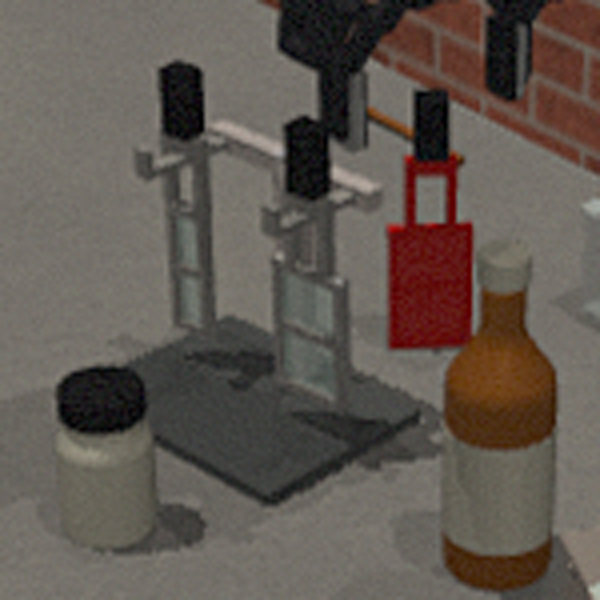

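The wide carrier is the one nearer the bottle, at about (590,116). Next come fits of the lid, the stand crossbar and the grips.

Run:
```python
from h import *
import pickle
D=pickle.load(open("d0.pkl","rb"))
def sel(n,lo,hi,dark=None):
    im,W=D[n]; m=np.all((W>lo)&(W<hi),-1)
    if dark is not None: m&=(im.max(-1)<90)==dark
    return W[m]
def rect(p): 
    (c,s,a)=cv2.minAreaRect(p[:,:2].astype(np.float32)); return np.round(c,1),np.round(s,1),round(a,1)
for n in D:
    for nm,lo,hi,dk in [("lid",(480,-270,89),(625,-115,97),None),("knob",(510,-215,112),(610,-160,128),None),("bar",(600,90,143),(680,250,152),False),
       ("gripW",(560,90,190),(620,140,205),True),("gripN",(560,195,190),(620,245,205),True),("pot",(420,70,80),(500,170,90),None),("bottle",(560,-60,172),(640,0,188),None),("dish",(590,-260,45),(680,-150,54),None)]:
        p=sel(n,lo,hi,dk)
        if len(p)>8: print(n,nm,len(p),"med",np.round(np.median(p,0),1),rect(p))
```

```text
scene lid 1016 med [ 566.6 -183.4   92.7] (array([ 561.6, -191.2]), array([111.7,  70. ]), 68.2)
scene knob 76 med [ 563.4 -190.   119.1] (array([ 560.6, -189.8]), array([18.4, 19.6]), 76.6)
scene bar 429 med [620.3 171.3 146.4] (array([612.1, 174.7]), array([ 35.4, 124.5]), 6.7)
scene gripW 72 med [592.6 119.2 193. ] (array([593.5, 120.4]), array([19.6, 20.4]), 6.8)
scene gripN 71 med [582.  221.7 193. ] (array([579.8, 221. ]), array([18.6, 19.6]), 17.7)
scene pot 139 med [455.1 111.9  84.5] (array([456.8, 116.9]), array([35.7, 46. ]), 39.5)
scene bottle 137 med [601.4 -29.7 179.2] (array([598.3, -30.6]), array([25.1, 27.5]), 63.5)
scene dish 714 med [ 635.3 -212.4   49.7] (array([ 625.2, -202. ]), array([80.2, 90.2]), 71.6)
side lid 1305 med [ 551.3 -201.2   91.9] (array([ 557.4, -190.7]), array([112.9,  66.5]), 66.6)
side knob 100 med [ 555.1 -193.1  118.8] (array([ 557.3, -190. ]), array([19. , 17.7]), 74.6)
side bar 119 med [616.  191.8 145.3] (array([616.4, 176.6]), array([ 27.5, 126.5]), 6.2)
side gripW 35 med [587.4 119.4 192. ] (array([588.7, 119.8]), array([15.2, 22.9]), 5.
[... 217 characters left out ...]
] (array([595.8, -30.8]), array([27.5, 25.1]), 46.0)
side dish 629 med [ 635.1 -221.4   48.8] (array([ 633.2, -215.4]), array([61.5, 61.7]), 71.2)
wrist lid 3692 med [ 567.  -161.2   93.9] (array([ 566.3, -170.4]), array([70.5, 65.7]), 66.5)
wrist bar 1945 med [623.5 127.1 147.4] (array([621.4, 129.8]), array([28.8, 31.7]), 77.5)
wrist gripW 1751 med [589.5 120.3 194.7] (array([590., 121.]), array([16.1, 19.6]), 10.8)
wrist pot 3411 med [459.8 121.   85.8] (array([459.2, 120.6]), array([44.6, 44.3]), 79.9)
wrist bottle 1580 med [596.4 -26.8 180.7] (array([596.7, -28.9]), array([25.6, 26.3]), 31.3)
wrist dish 2122 med [ 635.  -206.2   51. ] (array([ 628.3, -197.8]), array([78.1, 84.4]), 76.8)
```

```bash
python3 -m pendant '[[85,-50,-4,0,0],[85,-50,-4,0,0],[85,-50,-4,0,0],[85,-40,-3,0,0],[85,0,0,0,0]]'; python3 -m pendant '[[85,0,0,0,8],[85,0,0,0,8],[85,0,0,0,7],[85,0,0,0,0]]'
python3 - <<'E'
from h import *
s=bot.state(); c=bot.camera("wrist"); save(c,"w1"); W=cloud(c); print(s["tool_pos"],s["tool_rot"],s["time_s"])
def fit(lo,hi):
    m=np.all((W>lo)&(W<hi),-1); p=W[m]; print(len(p),np.median(p,0).round(1),cv2.minAreaRect(p[:,:2].astype(np.float32)))
fit((480,-270,88),(625,-115,99)); fit((510,-215,113),(610,-160,128)); fit((580,-260,46),(690,-150,54))
E
```

```text
time_s: 0.78
tool_pos: [558.7, -194.2, 228.2]
tool_rot: [-2.215, -2.222, 0.003]
wrist_force: [0.6, 1.0, 0.1]
gripper_width: 84.8
time_s: 1.27
tool_pos: [558.0, -191.0, 226.8]
tool_rot: [-2.619, -1.72, 0.005]
wrist_force: [-0.6, 0.3, -0.5]
gripper_width: 85.2
[ 557.95707244 -191.04404706  226.83372246] [-2.61881713 -1.7203887   0.00536523] 1.275
10660 [ 560.7 -182.2   93.8] ((558.3119506835938, -189.80880737304688), (109.96745300292969, 66.21599578857422), 66.61463165283203)
632 [ 558.9 -188.   121.4] ((558.5443115234375, -189.03099060058594), (17.611806869506836, 17.302425384521484), 66.82085418701172)
4491 [ 634.2 -213.1   50.8] ((634.3836059570312, -214.8573455810547), (60.18950653076172, 60.484519958496094), 69.71097564697266)
```

View pics/w1.png

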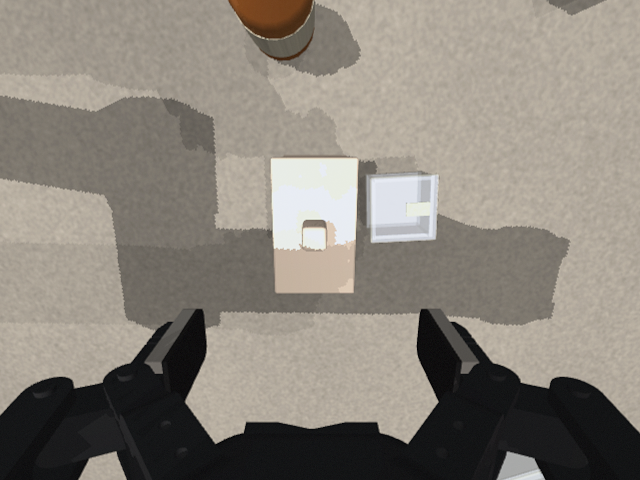

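The picture shows the lid at about (315,225) with its knob at (315,235), square to the jaws, and the dish to its right at (402,207). The lid measures 110 x 66 mm at z = 94, as it should. I'll go down onto the knob.

```bash
python3 -m pendant '[[50,1.5,0,45,0],[50,0,0,45,0],[50,0,0,25,0],[50,0,0,8,0],[50,0,0,0,0]]'
python3 - <<'E'
from h import *
s=bot.state(); print(s["tool_pos"].round(1),s["tool_rot"])
E
```

```text
time_s: 1.95
tool_pos: [559.3, -187.1, 102.1]
tool_rot: [-2.61, -1.737, 0.002]
wrist_force: [-0.9, -0.2, -0.1]
gripper_width: 50.6
[ 559.3 -187.1  102.1] [-2.61039921e+00 -1.73715756e+00  1.80446030e-03]
```

```bash
python3 -m pendant '[[50,-2.5,0,5,0.5],[50,0,0,0,0],[10,0,0,0,0],[10,0,0,0,0],[10,0,0,0,0]]';  python3 -m pendant '[[10,0,0,0,0],[10,0,0,0,0],[10,0,0,0,0]]'
```

```text
time_s: 2.58
tool_pos: [561.0, -190.8, 100.9]
tool_rot: [-2.623, -1.729, -0.004]
wrist_force: [-0.5, 0.1, -1.8]
gripper_width: 16.4
time_s: 2.95
tool_pos: [560.7, -190.7, 100.6]
tool_rot: [-2.622, -1.729, -0.003]
wrist_force: [0.3, -0.0, 1.3]
gripper_width: 16.7
```

```bash
python3 -m pendant '[[10,0,0,-15,0],[10,0,0,-25,0],[10,0,0,0,0]]'; python3 -m pendant '[[10,0,-30,0,0],[10,0,-40,0,0],[10,0,-40,0,0],[10,0,-30,0,0],[10,0,0,0,0]]'
python3 - <<'E'
from h import *
s=bot.state(); print(s["tool_pos"].round(1)); c=bot.camera("side"); save(c,"s2")
E
```

```text
time_s: 3.32
tool_pos: [560.7, -190.7, 142.9]
tool_rot: [-2.622, -1.729, -0.003]
wrist_force: [0.6, -0.4, -1.1]
gripper_width: 16.4
time_s: 3.95
tool_pos: [427.6, -133.7, 140.4]
tool_rot: [-2.622, -1.729, -0.003]
wrist_force: [0.9, 0.7, -1.2]
gripper_width: 16.5
[ 427.6 -133.7  140.4]
```

View pics/s2.png

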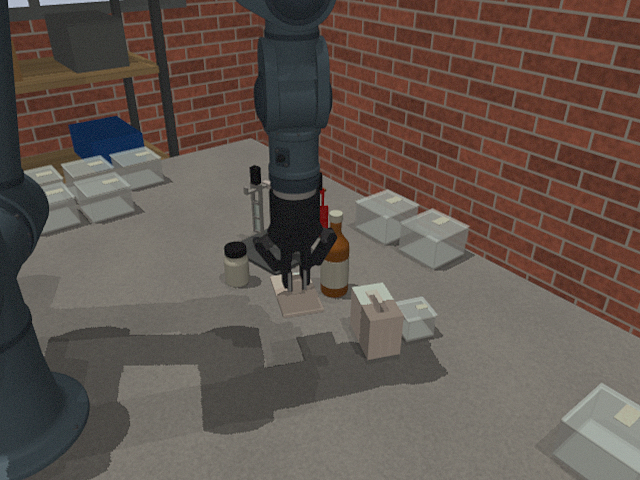

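The side view shows the lid in the gripper at (297,295) and the jar's open slot at (376,302). I'll lower the lid to the counter.

```bash
python3 -m pendant '[[10,0,0,40,0],[10,0,0,40,0],[10,0,0,30,0],[10,0,0,0,0]]'; python3 -m pendant '[[10,0,0,5,0],[10,0,0,4,0],[10,0,0,2,0],[10,0,0,0,0]]'
```

```text
time_s: 4.5
tool_pos: [436.7, -137.9, 29.2]
tool_rot: [2.616, 1.724, 0.012]
wrist_force: [-1.0, 1.0, -2.2]
gripper_width: 16.6
time_s: 5.0
tool_pos: [441.1, -140.0, 20.9]
tool_rot: [2.611, 1.721, 0.018]
wrist_force: [-0.7, 0.1, -0.2]
gripper_width: 16.4
```

```bash
python3 -m pendant '[[10,0,0,3,0],[10,0,0,0,0]]';python3 -m pendant '[[10,0,0,2,0],[10,0,0,0,0]]'; python3 -c "
from h import *
print(bot.state()['joint_pos'].round(3))"
```

```text
time_s: 5.25
tool_pos: [441.5, -140.2, 18.3]
tool_rot: [2.61, 1.72, 0.019]
wrist_force: [-0.8, -0.1, -0.8]
gripper_width: 16.4
time_s: 5.5
tool_pos: [441.7, -140.2, 16.3]
tool_rot: [2.61, 1.72, 0.019]
wrist_force: [0.7, -0.4, -0.4]
gripper_width: 16.6
[-0.446  0.334 -0.6    0.617  0.002  1.53 ]
```

```bash
python3 -m pendant '[[10,0,0,1,0],[10,0,0,0,0]]';python3 -m pendant '[[10,0,0,1,0],[10,0,0,0,0]]'
```

```text
time_s: 5.75
tool_pos: [441.8, -140.3, 16.2]
tool_rot: [2.609, 1.72, 0.019]
wrist_force: [0.0, 0.3, -0.0]
gripper_width: 16.6
time_s: 6.0
tool_pos: [441.8, -140.3, 16.1]
tool_rot: [2.609, 1.72, 0.02]
wrist_force: [-1.4, 0.8, 1.2]
gripper_width: 16.7
```

```bash
python3 -m pendant '[[10,0,0,1.5,0],[10,0,0,0,0]]'; python3 -m pendant '[[40,0,0,0,0],[60,0,0,0,0],[60,0,0,0,0]]'
python3 - <<'E'
from h import *
c=bot.camera("side");save(c,"s3");W=cloud(c)
m=np.all((W>(370,-230,-3))&(W<(510,-60,60)),-1)&(c["img"].min(-1)>120)&(W[...,2]>4)
print(np.median(W[m][:,2]),cv2.minAreaRect(W[m][:,:2].astype(np.float32)))
cv2.imwrite("pics/s3c.png",cv2.resize(c["img"][230:370,220:420,::-1],None,fx=4,fy=4,interpolation=cv2.INTER_CUBIC))
E
```

```text
time_s: 6.25
tool_pos: [441.9, -140.3, 16.1]
tool_rot: [2.609, 1.72, 0.02]
wrist_force: [-1.6, 0.1, 2.8]
gripper_width: 16.2
time_s: 6.62
tool_pos: [442.4, -140.5, 15.8]
tool_rot: [2.608, 1.719, 0.02]
wrist_force: [1.1, 0.5, -0.5]
gripper_width: 59.8
7.22428710681732 ((445.8599853515625, -142.296630859375), (112.70115661621094, 54.74552536010742), 65.61942291259766)
```

View pics/s3c.png

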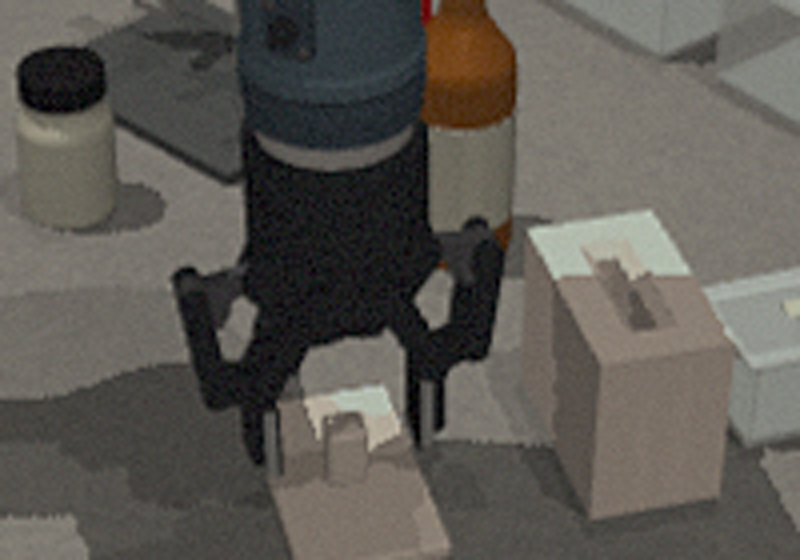

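The lid lies flat with its top at z = 7 mm, released and about 126 mm from the jar. Next I'll rise and look at the slot.

```bash
python3 -m pendant '[[85,0,0,-30,0],[85,0,0,-50,0],[85,0,0,-50,0],[85,0,0,-50,0],[85,0,0,-35,0]]'; python3 -m pendant '[[85,-3,30,0,0],[85,-3,40,0,0],[85,-3,30,0,0],[85,0,10,0,0],[85,0,0,0,0]]'
cat > tilt.py <<'E'
from h import *
s=bot.state(); M=Ro.from_rotvec(s["tool_rot"]).as_matrix()
print("t",s["time_s"],"pos",s["tool_pos"].round(1),"toolx deg",np.degrees(np.arctan2(M[1,0],M[0,0])).round(1),"z axis",M[:,2].round(4),"w",s["gripper_width"].__round__(1),"F",s["wrist_force"].round(1))
E
python3 tilt.py
python3 - <<'E'
from h import *
c=bot.camera("wrist"); save(c,"w4"); W=cloud(c)
m=np.all((W>(480,-270,80))&(W<(625,-115,90)),-1); p=W[m]; print(len(p),np.median(p,0).round(1),cv2.minAreaRect(p[:,:2].astype(np.float32)))
E
```

```text
time_s: 7.3
tool_pos: [435.1, -137.6, 233.3]
tool_rot: [2.615, 1.723, 0.013]
wrist_force: [0.2, 0.4, -0.2]
gripper_width: 85.2
time_s: 7.92
tool_pos: [536.7, -191.1, 238.9]
tool_rot: [2.61, 1.72, 0.019]
wrist_force: [-1.0, 0.2, 0.1]
gripper_width: 84.7
t 7.925 pos [ 536.7 -191.1  238.9] toolx deg 66.8 z axis [ 0.0189 -0.0066 -0.9998] w 84.7 F [-1.   0.2  0.1]
7737 [ 559.9 -184.9   85.7] ((558.930419921875, -188.366943359375), (100.32646942138672, 60.13988494873047), 66.38314819335938)
```

View pics/w4.png

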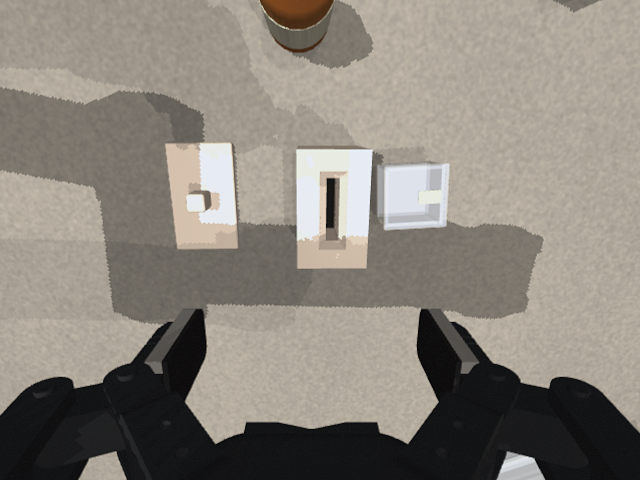

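The picture shows the lid at (202,197), lying flat on the counter, and the jar's open slot at (331,208). The jar's centre comes out at (558.9,-188.4) with yaw -23.5°. Next I'll turn and move above the wide carrier.

```bash
python3 -m pendant '[[85,0,0,-5,-10],[85,0,0,-5,-10],[85,0,0,0,-10],[85,0,0,0,0]]'; python3 -m pendant '[[85,50,14,0,0],[85,50,14,0,0],[85,50,14,0,0],[85,50,14,0,0],[85,50,14,0,0]]'; python3 tilt.py
```

```text
time_s: 8.48
tool_pos: [531.4, -187.9, 249.2]
tool_rot: [2.058, 2.355, 0.01]
wrist_force: [0.7, -0.9, -0.0]
gripper_width: 85.1
time_s: 9.1
tool_pos: [567.0, 73.0, 248.8]
tool_rot: [2.087, 2.329, 0.009]
wrist_force: [0.9, -0.3, 0.7]
gripper_width: 84.9
t 9.1 pos [567.   73.  248.8] toolx deg 96.3 z axis [ 0.0143 -0.0053 -0.9999] w 84.9 F [ 0.9 -0.3  0.7]
```

```bash
python3 -m pendant '[[85,35,20,0,0],[85,10,4,0,0],[85,0,0,0,0]]'; python3 tilt.py
python3 - <<'E'
from h import *
c=bot.camera("wrist"); save(c,"w5"); W=cloud(c); im=c["img"]; dk=im.max(-1)<100
for nm,lo,hi,d in [("gripW",(560,90,188),(620,150,205),1),("gripN",(550,195,188),(620,250,205),1),("bar",(590,90,143),(680,250,152),0),("pot",(420,70,80),(500,170,92),1)]:
    m=np.all((W>lo)&(W<hi),-1)&(dk if d else ~dk); p=W[m]
    if len(p)>9: print(nm,len(p),np.median(p,0).round(1),cv2.minAreaRect(p[:,:2].astype(np.float32)))
E
```

```text
time_s: 9.48
tool_pos: [584.0, 125.2, 248.8]
tool_rot: [2.09, 2.328, 0.007]
wrist_force: [0.1, 0.2, 0.3]
gripper_width: 85.3
t 9.475 pos [584.  125.2 248.8] toolx deg 96.2 z axis [ 0.0128 -0.0055 -0.9999] w 85.3 F [0.1 0.2 0.3]
gripW 911 [589.3 123.  194.5] ((589.5099487304688, 121.64131164550781), (15.913881301879883, 19.751155853271484), 11.2525053024292)
gripN 1372 [578.  222.7 194.6] ((578.1246948242188, 222.88754272460938), (16.0963134765625, 20.160947799682617), 13.35529613494873)
bar 4515 [615.8 183.  147.6] ((605.3112182617188, 174.78982543945312), (40.65895462036133, 125.30960845947266), 7.9186601638793945)
pot 2170 [459.4 121.9  85.8] ((458.788330078125, 120.9100341796875), (43.90901565551758, 43.81781005859375), 82.05980682373047)
```

View pics/w5.png

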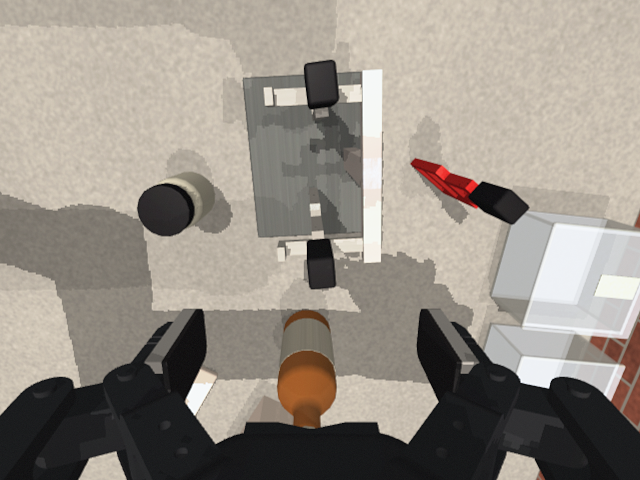

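Run:
```python
from h import *
c=bot.camera("wrist"); W=cloud(c); im=c["img"]
m=np.all((W>(590,90,145.5)),-1)&np.all(W<(680,250,151),-1)&(im.min(-1)>150)
n,l,st,_=cv2.connectedComponentsWithStats(m.astype(np.uint8))
for k in range(1,n):
    if st[k,4]>200:
        p=W[l==k]; print(st[k],p.mean(0).round(1),cv2.minAreaRect(p[:,:2].astype(np.float32)))
        d=np.linalg.svd(p[:,:2]-p[:,:2].mean(0),full_matrices=False)[2][0]; print("pca",np.degrees(np.arctan2(d[1],d[0])))
# bar right edge line
pts=[]
for v in range(75,260,3):
    r=[u for u in range(355,395) if m[v,u]]
    if r: pts.append(W[v,max(r)][:2])
pts=np.float32(pts); vx,vy,x0,y0=cv2.fitLine(pts,cv2.DIST_HUBER,0,.01,.01).ravel(); print("edge",np.degrees(np.arctan2(vy,vx)),x0,y0)
for lo,hi in [((560,95,190),(620,150,200)),((550,195,190),(620,250,200))]:
    q=np.all((W>lo)&(W<hi),-1)&(im.max(-1)<110); p=W[q][:,:2]; h=cv2.convexHull(p.astype(np.float32)); print(cv2.minAreaRect(h))
```

```text
[ 360   69   23  193 3592] [618.1 181.4 147.8] ((618.3582153320312, 176.49024963378906), (13.580985069274902, 125.12757873535156), 8.932342529296875)
pca -80.95801930907616
edge -80.88523 622.7867 188.93964
((589.6799926757812, 121.63618469238281), (15.96653938293457, 19.88060188293457), 11.649237632751465)
((578.195068359375, 222.78213500976562), (15.929186820983887, 20.16459846496582), 13.472886085510254)
```

```bash
python3 -m pendant '[[70,-4.5,5,0,-4.5],[70,0,0,20,0],[70,0,0,20,0],[70,0,0,10,0],[70,0,0,0,0]]'; python3 tilt.py
```

```text
time_s: 10.2
tool_pos: [589.4, 112.3, 199.3]
tool_rot: [2.009, 2.395, 0.005]
wrist_force: [-0.1, 0.0, -0.1]
gripper_width: 69.6
t 10.2 pos [589.4 112.3 199.3] toolx deg 100.0 z axis [ 0.0138 -0.0074 -0.9999] w 69.6 F [-0.1  0.  -0.1]
```

```bash
python3 -m pendant '[[60,8,1.5,0,-1],[60,0,0,0,0],[60,0,0,0,0]]'; python3 tilt.py
```

```text
time_s: 10.58
tool_pos: [590.4, 120.8, 201.3]
tool_rot: [1.986, 2.412, 0.008]
wrist_force: [-0.2, 0.4, 0.5]
gripper_width: 59.9
t 10.575 pos [590.4 120.8 201.3] toolx deg 101.1 z axis [ 0.0168 -0.0071 -0.9998] w 59.9 F [-0.2  0.4  0.5]
```

```bash
python3 -m pendant '[[60,0,-1,12,0],[60,0,0,12,0],[60,0,0,10,0],[60,0,0,5,0],[60,0,0,0,0]]'; python3 tilt.py
```

```text
time_s: 11.2
tool_pos: [589.4, 120.3, 158.6]
tool_rot: [1.986, 2.413, 0.006]
wrist_force: [0.7, 0.1, 0.7]
gripper_width: 59.9
t 11.2 pos [589.4 120.3 158.6] toolx deg 101.1 z axis [ 0.0153 -0.0073 -0.9999] w 59.9 F [0.7 0.1 0.7]
```

Alignment is good, so I'll close on the grip, then raise 20 mm.

```bash
python3 -m pendant '[[30,0,1,0,0],[5,0,0,0,0],[5,0,0,0,0],[5,0,0,0,0],[5,0,0,0,0]]'; python3 -m pendant '[[5,0,0,-5,0],[5,0,0,-8,0],[5,0,0,-6,0],[5,0,0,0,0]]'; python3 tilt.py
```

```text
time_s: 11.82
tool_pos: [591.0, 120.5, 159.5]
tool_rot: [1.986, 2.412, 0.008]
wrist_force: [-0.1, -0.7, -0.3]
gripper_width: 15.5
time_s: 12.32
tool_pos: [590.4, 120.7, 179.6]
tool_rot: [1.986, 2.413, 0.007]
wrist_force: [-0.2, 0.2, -2.1]
gripper_width: 15.3
t 12.325 pos [590.4 120.7 179.6] toolx deg 101.1 z axis [ 0.0158 -0.0073 -0.9998] w 15.3 F [-0.2  0.2 -2.1]
```

```bash
python3 -m pendant '[[5,0.5,-12,0,0],[5,0.5,-15,0,0],[5,0.5,-15,0,0],[5,0.5,-10,0,0],[5,0,0,0,0]]'; python3 tilt.py
python3 - <<'E'
from h import *
c=bot.camera("side"); cv2.imwrite("pics/s6.png",cv2.resize(c["img"][140:320,200:380,::-1],None,fx=3.3,fy=3.3,interpolation=cv2.INTER_CUBIC))
E
```

```text
time_s: 12.95
tool_pos: [534.0, 112.0, 177.9]
tool_rot: [1.987, 2.414, 0.004]
wrist_force: [-0.5, 0.3, -2.0]
gripper_width: 15.4
t 12.95 pos [534.  112.  177.9] toolx deg 101.1 z axis [ 0.0132 -0.0075 -0.9999] w 15.4 F [-0.5  0.3 -2. ]
```

View pics/s6.png

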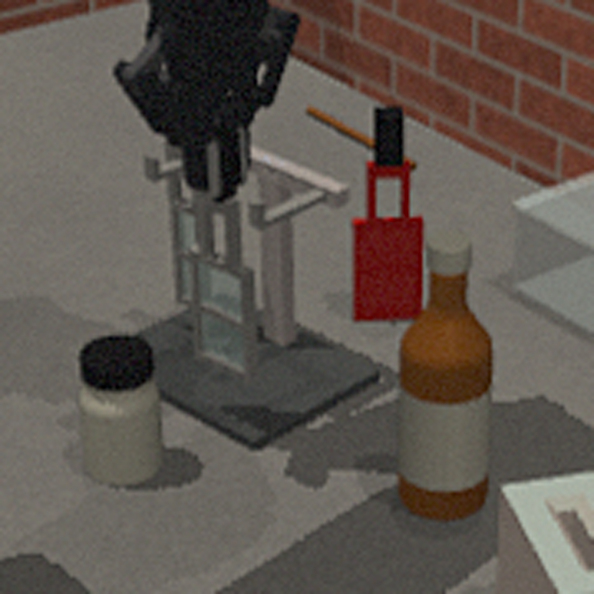

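The wide carrier is off its hook and in front of it, at (225,290) in the crop, clear of the pot. I'll raise it and turn to the jar's yaw.

```bash
python3 -m pendant '[[5,0,0,-20,0],[5,0,0,-35,0],[5,0,0,-35,0],[5,0,0,-20,0],[5,0,0,0,0]]'; python3 -m pendant '[[5,0,0,0,8],[5,0,0,0,9],[5,0,0,0,9],[5,0,0,0,8],[5,0,0,0,0]]'; python3 tilt.py
```

```text
time_s: 13.62
tool_pos: [535.3, 113.1, 290.4]
tool_rot: [1.986, 2.413, 0.006]
wrist_force: [-0.1, -0.7, -1.9]
gripper_width: 15.0
time_s: 14.25
tool_pos: [535.0, 113.0, 283.9]
tool_rot: [2.625, 1.706, 0.004]
wrist_force: [-0.6, -0.6, -1.7]
gripper_width: 14.9
t 14.25 pos [535.  113.  283.9] toolx deg 66.0 z axis [ 0.0085 -0.0079 -0.9999] w 14.9 F [-0.6 -0.6 -1.7]
```

```bash
python3 -m pendant '[[5,-27,12,0,0],[5,-45,20,0,0],[5,-45,20,0,0],[5,-45,20,0,0],[5,-45,20,0,0]]'; python3 tilt.py; python3 -m pendant '[[5,-30,14,0,0],[5,0,0,0,0],[5,0,0,0,0]]';python3 tilt.py
```

```text
time_s: 14.88
tool_pos: [536.8, -116.1, 281.0]
tool_rot: [2.609, 1.736, 0.0]
wrist_force: [1.6, 0.1, -2.6]
gripper_width: 15.4
t 14.875 pos [ 536.8 -116.1  281. ] toolx deg 67.3 z axis [ 0.0046 -0.0063 -1.    ] w 15.4 F [ 1.6  0.1 -2.6]
time_s: 15.25
tool_pos: [537.5, -153.5, 278.5]
tool_rot: [2.61, 1.738, -0.002]
wrist_force: [0.3, 0.1, -2.9]
gripper_width: 15.5
t 15.25 pos [ 537.5 -153.5  278.5] toolx deg 67.3 z axis [ 0.0018 -0.0055 -1.    ] w 15.5 F [ 0.3  0.1 -2.9]
```

```bash
python3 -m pendant '[[5,-12,17,0,0.4],[5,-11,15,0,0.4],[5,0,0,0,0],[5,0,0,0,0]]';python3 tilt.py
python3 - <<'E'
from h import *
for n in ["side","scene","wrist"]:
    c=bot.camera(n); save(c,n+"7")
    a=c["img"][:,:,::-1]
    if n=="side": cv2.imwrite("pics/side7.png",cv2.resize(a[160:380,280:480],None,fx=2.7,fy=2.7,interpolation=cv2.INTER_CUBIC))
    if n=="scene": cv2.imwrite("pics/scene7.png",cv2.resize(a[150:350,170:370],None,fx=2.9,fy=2.9,interpolation=cv2.INTER_CUBIC))
E
```

```text
time_s: 15.75
tool_pos: [558.3, -182.6, 277.9]
tool_rot: [2.617, 1.734, -0.002]
wrist_force: [0.5, -0.6, -1.5]
gripper_width: 15.4
t 15.75 pos [ 558.3 -182.6  277.9] toolx deg 67.1 z axis [ 1.e-04 -3.e-03 -1.e+00] w 15.4 F [ 0.5 -0.6 -1.5]
```

View pics/side7.png

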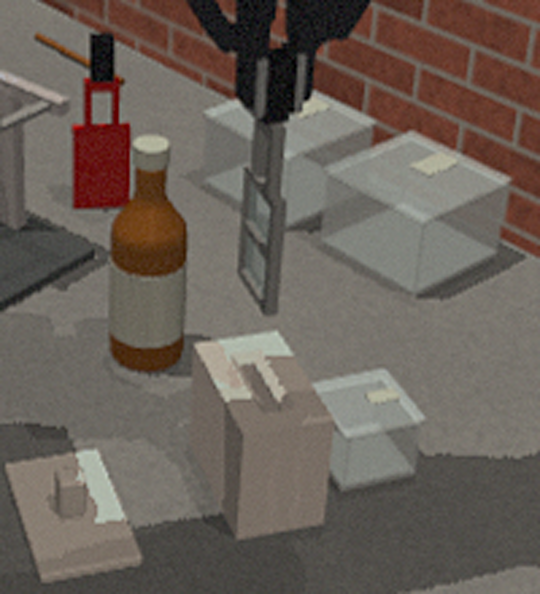

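View pics/scene7.png

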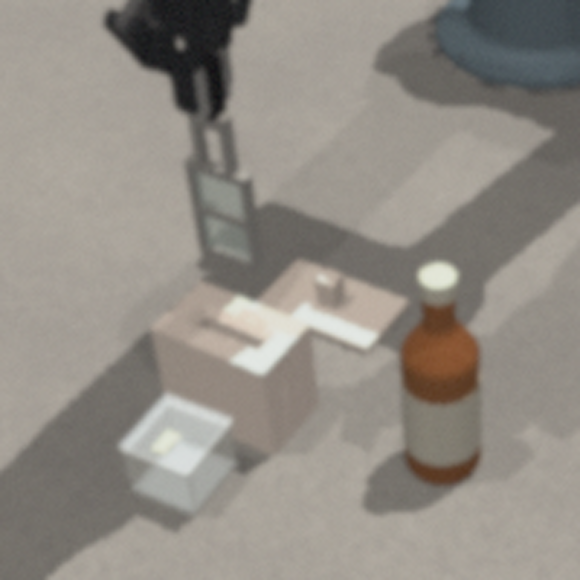

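View pics/wrist7.png

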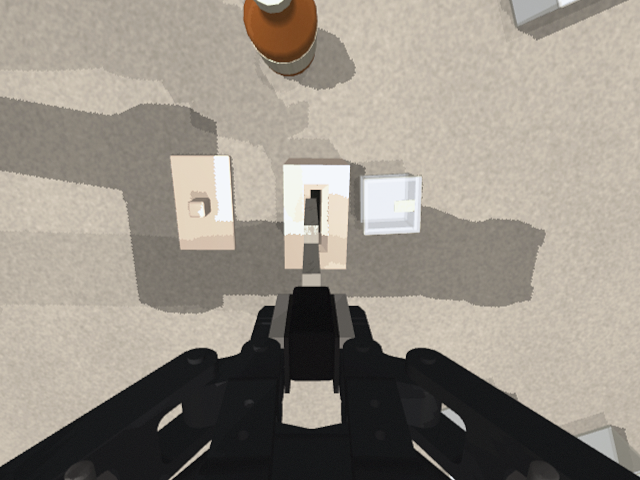

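```bash
cat > meas.py <<'E'
from h import *
import sys
yaw=np.radians(-23.5); X=np.array([np.cos(yaw),np.sin(yaw)]); Y=np.array([-X[1],X[0]])
s=bot.state(); print("TCP",s["tool_pos"].round(1))
for n in ["side","scene","wrist"]:
    c=bot.camera(n); W=cloud(c); 
    m=np.all((W>(480,-270,82))&(W<(625,-115,88)),-1); p=W[m]
    J=np.array(cv2.minAreaRect(p[:,:2].astype(np.float32))[0]); print(n,"jar",J.round(1),cv2.minAreaRect(p[:,:2].astype(np.float32))[1:])
    if n=="wrist": J=np.array([558.6,-188.8])
    q=(W[...,:2]-s["tool_pos"][:2]); lx=q@X; ly=q@Y; foot=s["tool_pos"][2]-129
    for a,b in [(2,20),(20,40),(40,60),(60,78)]:
        m=(abs(lx)<14)&(abs(ly)<38)&(W[...,2]>foot+a)&(W[...,2]<foot+b)&(W[...,2]>90)
        if m.sum()>10:
            xs=lx[m]; ys=ly[m]; print("  z",a,b,m.sum(),"x rel TCP pct",np.percentile(xs,[3,50,97]).round(1),"y",np.percentile(ys,[1,99]).round(1))
            if n=="side" : pass
E
python3 meas.py
```

```text
TCP [ 558.2 -182.9  278.1]
side jar [ 558.9 -189.1] ((104.19483184814453, 61.49528503417969), 66.2271957397461)
  z 2 20 164 x rel TCP pct [-5.6 -2.7  2. ] y [-25.   26.2]
  z 20 40 142 x rel TCP pct [-6.  -2.8  2. ] y [-25.4  25.9]
  z 40 60 192 x rel TCP pct [-5.7 -2.4  2.6] y [-25.6  26.2]
  z 60 78 146 x rel TCP pct [-5.7 -2.9  2.9] y [-25.4  26. ]
scene jar [ 560.5 -189.6] ((102.59400939941406, 62.90435028076172), 66.0538558959961)
  z 2 20 165 x rel TCP pct [-2.1  1.8  5.2] y [-24.1  26.5]
  z 20 40 150 x rel TCP pct [-2.4  1.4  5.2] y [-24.4  26.9]
  z 40 60 199 x rel TCP pct [-2.5  1.5  5.6] y [-23.9  26.2]
  z 60 78 147 x rel TCP pct [-1.8  2.1  4.9] y [-23.5  26.1]
wrist jar [ 559.3 -188.7] ((100.46231079101562, 60.10993576049805), 66.42333221435547)
  z 2 20 56 x rel TCP pct [-4.9 -1.   2.5] y [25.7 26.3]
  z 20 40 71 x rel TCP pct [-5.1 -1.7  2.3] y [25.6 26.2]
  z 40 60 91 x rel TCP pct [-4.8 -1.1  2.6] y [25.4 26.2]
  z 60 78 111 x rel TCP pct [-5.1 -1.1  2.4] y [25.4 26. ]
```

Wrist and side views agree: the carrier sits at TCP -1.3 mm along jar x and +0.9 mm along jar y, and it is vertical. I'll correct for that and go down to just above the mouth.

```bash
python3 -m pendant '[[5,-6,4.5,0,0.7],[5,0,0,0,0],[5,0,0,12,0],[5,0,0,15,0],[5,0,0,0,0]]'; python3 -m pendant '[[5,0,0,12,0],[5,0,0,6,0],[5,0,0,0,0],[5,0,0,0,0]]';python3 tilt.py; python3 meas.py
```

```text
time_s: 16.68
tool_pos: [559.9, -191.5, 249.0]
tool_rot: [2.629, 1.714, -0.003]
wrist_force: [-0.6, -0.5, -2.4]
gripper_width: 15.3
time_s: 17.18
tool_pos: [560.0, -191.5, 230.0]
tool_rot: [2.629, 1.714, -0.002]
wrist_force: [0.4, -0.2, -1.8]
gripper_width: 15.3
t 17.175 pos [ 560.  -191.5  230. ] toolx deg 66.2 z axis [ 4.0e-04 -3.4e-03 -1.0e+00] w 15.3 F [ 0.4 -0.2 -1.8]
TCP [ 560.  -191.5  230. ]
side jar [ 558.8 -189. ] ((104.14952850341797, 61.06231689453125), 66.50350952148438)
  z 2 20 157 x rel TCP pct [-5.9 -2.7  1.5] y [-25.3  26.4]
  z 20 40 132 x rel TCP pct [-5.7 -2.6  1.8] y [-25.1  25.4]
  z 40 60 178 x rel TCP pct [-5.6 -2.4  2. ] y [-25.2  24.6]
  z 60 78 135 x rel TCP pct [-5.7 -3.5  1.7] y [-25.8  26.4]
scene jar [ 560.9 -189.3] ((102.70365142822266, 63.296875), 66.24121856689453)
  z 2 20 148 x rel TCP pct [-1.2  1.4  5.2] y [-23.7  26.7]
  z 20 40 135 x rel TCP pct [-3.1  1.5  4.5] y [-24.9  26.2]
  z 40 60 178 x rel TCP pct [-2.6  1.4  5.2] y [-23.4  25.9]
  z 60 78 134 x rel TCP pct [-2.7  1.5  4.9] y [-24.7  27.1]
wrist jar [ 559.2 -188.7] ((100.70183563232422, 60.21843719482422), 66.39539337158203)
  z 2 20 55 x rel TCP pct [-4.7 -0.8  2.8] y [26.1 26.7]
  z 20 40 68 x rel TCP pct [-4.9 -0.9  2.5] y [26.1 26.7]
  z 40 60 90 x rel TCP pct [-4.6 -0.9  2.8] y [25.8 26.5]
  z 60 78 109 x rel TCP pct [-4.9 -1.5  2.5] y [25.7 26.3]
```

```bash
python3 -m pendant '[[5,1,-0.6,0,0],[5,0,0,8,0],[5,0,0,8,0],[5,0,0,0,0]]'; python3 tilt.py; python3 -m pendant '[[5,0,0,4,0],[5,0,0,4,0],[5,0,0,4,0],[5,0,0,0,0]]';python3 tilt.py
```

```text
time_s: 17.82
tool_pos: [560.1, -190.4, 213.2]
tool_rot: [2.628, 1.714, -0.002]
wrist_force: [-0.1, -0.5, -1.3]
gripper_width: 15.4
t 17.825 pos [ 560.1 -190.4  213.2] toolx deg 66.2 z axis [ 0.0011 -0.0038 -1.    ] w 15.4 F [-0.1 -0.5 -1.3]
time_s: 18.32
tool_pos: [560.0, -190.5, 200.2]
tool_rot: [2.629, 1.714, -0.002]
wrist_force: [0.7, 0.4, -2.8]
gripper_width: 15.2
t 18.325 pos [ 560.  -190.5  200.2] toolx deg 66.2 z axis [ 8.0e-04 -3.6e-03 -1.0e+00] w 15.2 F [ 0.7  0.4 -2.8]
```

The foot is about 14 mm into the slot with no side force. I'll keep lowering.

```bash
python3 -m pendant '[[5,0,0,4,0],[5,0,0,4,0],[5,0,0,4,0],[5,0,0,0,0]]';python3 -m pendant '[[5,0,0,4,0],[5,0,0,4,0],[5,0,0,3,0],[5,0,0,0,0]]';python3 tilt.py
```

```text
time_s: 18.82
tool_pos: [560.1, -190.6, 187.5]
tool_rot: [2.628, 1.714, -0.002]
wrist_force: [-0.4, 0.5, -2.0]
gripper_width: 15.2
time_s: 19.32
tool_pos: [560.1, -190.6, 175.7]
tool_rot: [2.628, 1.714, -0.002]
wrist_force: [0.5, 0.2, -3.0]
gripper_width: 15.0
t 19.325 pos [ 560.1 -190.6  175.7] toolx deg 66.2 z axis [ 0.001  -0.0038 -1.    ] w 15.0 F [ 0.5  0.2 -3. ]
```

Now slow steps of 2 mm per row, watching the force.

```bash
for i in 1; do :; done; python3 -m pendant '[[5,0,0,2,0],[5,0,0,2,0],[5,0,0,0,0]]'; python3 -m pendant '[[5,0,0,2,0],[5,0,0,0,0]]'; python3 -m pendant '[[5,0,0,2,0],[5,0,0,0,0]]'
```

```text
time_s: 19.7
tool_pos: [560.3, -190.7, 171.6]
tool_rot: [2.628, 1.714, -0.002]
wrist_force: [-0.9, -0.1, -2.6]
gripper_width: 15.2
time_s: 19.95
tool_pos: [560.3, -190.8, 169.6]
tool_rot: [2.628, 1.714, -0.001]
wrist_force: [-0.2, 0.1, -1.6]
gripper_width: 15.1
time_s: 20.2
tool_pos: [560.4, -190.7, 167.5]
tool_rot: [2.628, 1.714, -0.001]
wrist_force: [0.3, 0.4, -2.4]
gripper_width: 15.1
```

```bash
python3 -m pendant '[[5,0,0,2,0],[5,0,0,0,0]]'; python3 -m pendant '[[5,0,0,2,0],[5,0,0,0,0]]'
```

```text
time_s: 20.45
tool_pos: [560.9, -190.9, 166.1]
tool_rot: [2.627, 1.713, 0.0]
wrist_force: [-0.0, -0.0, -1.4]
gripper_width: 15.4
time_s: 20.7
tool_pos: [561.0, -190.9, 166.2]
tool_rot: [2.626, 1.713, 0.001]
wrist_force: [-1.1, 1.3, -1.6]
gripper_width: 15.2
```

It stopped moving at 166.1, with the foot about 48 mm below the mouth, which is in the rest's range. I'll press a little to confirm.

```bash
python3 -m pendant '[[5,0,0,4,0]]'; python3 -m pendant '[[5,0,0,4,0],[5,0,0,3,0]]'; python3 tilt.py; python3 meas.py | grep -v jar
```

```text
time_s: 20.82
tool_pos: [561.5, -191.1, 165.8]
tool_rot: [2.623, 1.712, 0.004]
wrist_force: [-9.4, 4.5, 34.8]
gripper_width: 15.7
time_s: 21.08
tool_pos: [561.1, -190.8, 165.9]
tool_rot: [2.619, 1.711, 0.007]
wrist_force: [-5.2, 3.5, 13.4]
gripper_width: 15.7
t 21.075 pos [ 561.1 -190.8  165.9] toolx deg 66.3 z axis [ 0.011  -0.0087 -0.9999] w 15.7 F [-5.2  3.5 13.4]
TCP [ 561.1 -190.8  165.9]
  z 40 60 46 x rel TCP pct [-5.3 -2.3  1.5] y [-25.5  24.1]
  z 60 78 118 x rel TCP pct [-5.8 -2.9  2.7] y [-25.9  25.7]
  z 40 60 52 x rel TCP pct [-1.5  1.6  4.7] y [-23.9  25.3]
  z 60 78 119 x rel TCP pct [-3.2  1.9  5.7] y [-25.4  26.1]
  z 40 60 32 x rel TCP pct [-5.  -1.4  2.3] y [25.7 26.4]
  z 60 78 107 x rel TCP pct [-5.  -1.5  2.5] y [25.7 26.3]
```

```bash
python3 -m pendant '[[5,0,0,1.5,0],[5,0,0,1.5,0],[5,0,0,1.5,0],[5,0,0,1.5,0],[5,0,0,1.5,0]]'; python3 tilt.py;python3 -m pendant '[[5,0,0,0,0],[5,0,0,0,0]]'; python3 tilt.py
```

```text
time_s: 21.85
tool_pos: [560.3, -190.3, 165.9]
tool_rot: [2.616, 1.709, 0.009]
wrist_force: [-3.6, 1.7, 9.8]
gripper_width: 15.0
t 21.85 pos [ 560.3 -190.3  165.9] toolx deg 66.3 z axis [ 0.0142 -0.011  -0.9998] w 15.0 F [-3.6  1.7  9.8]
time_s: 22.1
tool_pos: [559.8, -190.1, 166.0]
tool_rot: [2.616, 1.71, 0.009]
wrist_force: [-0.7, 0.1, 0.3]
gripper_width: 15.4
t 22.1 pos [ 559.8 -190.1  166. ] toolx deg 66.3 z axis [ 0.0137 -0.011  -0.9998] w 15.4 F [-0.7  0.1  0.3]
```

The foot is held on the rest with steady contact, about 10 N, for 0.6 s. Now release and look before retreating.

```bash
python3 -m pendant '[[20,0,0,0,0],[30,0,0,0,0],[45,0,0,0,0],[50,0,0,0,0]]'; python3 meas.py | grep -v jar
python3 - <<'E'
from h import *
c=bot.camera("side"); cv2.imwrite("pics/s9.png",cv2.resize(c["img"][160:380,260:480,::-1],None,fx=2.7,fy=2.7,interpolation=cv2.INTER_CUBIC))
E
```

```text
time_s: 22.6
tool_pos: [561.0, -190.7, 165.7]
tool_rot: [2.615, 1.709, 0.01]
wrist_force: [0.0, 1.0, -0.7]
gripper_width: 50.0
TCP [ 561.  -190.7  165.7]
  z 40 60 46 x rel TCP pct [-5.3 -1.8  1.6] y [-25.3  25.3]
  z 60 78 118 x rel TCP pct [-5.4 -2.5  3. ] y [-25.3  26.5]
  z 40 60 51 x rel TCP pct [-1.4  1.3  4.7] y [-22.8  26. ]
  z 60 78 111 x rel TCP pct [-2.9  2.   5.2] y [-24.7  26.5]
  z 40 60 36 x rel TCP pct [-4.8 -1.5  2.4] y [26.1 26.6]
  z 60 78 99 x rel TCP pct [-4.8 -0.9  2.6] y [26.1 26.7]
```

View pics/s9.png

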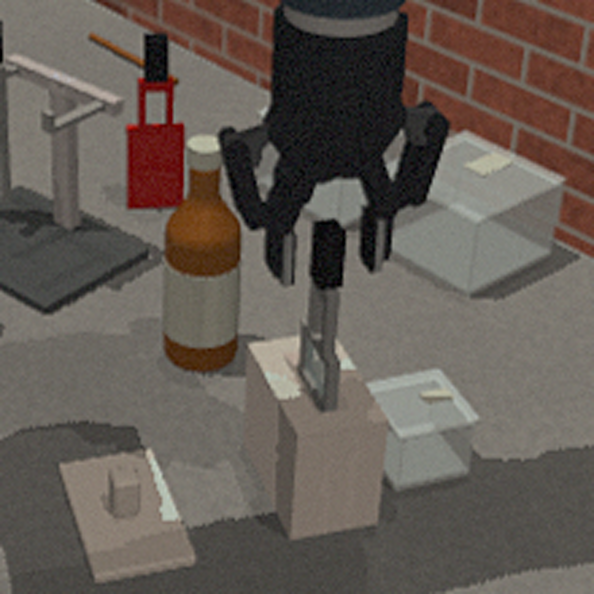

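The carrier stands upright in the slot at (325,330) in the crop, and the fingers are open and clear of it. I'll rise straight up and do the final check.

```bash
python3 -m pendant '[[60,0,0,-15,0],[60,0,0,-25,0],[60,0,0,-30,0],[60,0,0,-20,0],[60,0,0,0,0]]'; python3 tilt.py
python3 - <<'E'
from h import *
c=bot.camera("side"); save(c,"s10")
for n in ["side","scene","wrist"]:
    c=bot.camera(n); W=cloud(c); im=c["img"]; 
    for nm,lo,hi,f in [("gripW top",(530,-220,140),(590,-160,210),im.max(-1)<90),("lid",(370,-230,5),(510,-60,12),im.min(-1)>90),("gripN",(550,195,188),(620,250,205),im.max(-1)<110),("dish",(590,-260,46),(690,-160,54),im.min(-1)>90),("bottle",(560,-60,172),(640,0,188),im.min(-1)>60),("pot",(420,70,80),(500,170,92),im.max(-1)<110)]:
        p=W[np.all((W>lo)&(W<hi),-1)&f]
        if len(p)>20: print(n,nm,p.shape[0],cv2.minAreaRect(p[:,:2].astype(np.float32)),"z",np.percentile(p[:,2],[1,50,99]).round(1))
E
```

```text
time_s: 23.42
tool_pos: [559.8, -189.6, 262.5]
tool_rot: [2.613, 1.707, 0.013]
wrist_force: [1.0, 0.5, -0.6]
gripper_width: 60.1
t 23.425 pos [ 559.8 -189.6  262.5] toolx deg 66.3 z axis [ 0.0181 -0.0127 -0.9998] w 60.1 F [ 1.   0.5 -0.6]
side gripW top 398 ((559.2468872070312, -191.49427795410156), (28.541973114013672, 16.568883895874023), 67.9549331665039) z [140.6 177.7 200.9]
side lid 1348 ((440.84423828125, -141.33653259277344), (112.4676284790039, 65.45189666748047), 66.5855941772461) z [ 5.1  7.2 10.2]
side gripN 43 ((577.1765747070312, 221.86526489257812), (15.916797637939453, 20.657283782958984), 15.205239295959473) z [188.2 191.8 194.1]
side dish 678 ((633.7000732421875, -215.716552734375), (62.26390838623047, 60.29142379760742), 69.24539947509766) z [46.3 48.9 51.2]
side bottle 112 ((595.0573120117188, -30.990657806396484), (28.05724334716797, 25.240432739257812), 9.345970153808594) z [172.1 178.1 180.4]
side pot 224 ((457.8841552734375, 118.87631225585938), (42.61146545410156, 45.97875213623047), 3.882298231124878) z [80.7 83.7 86.7]
scene gripW top 206 ((563.903442382812
[... 507 characters left out ...]
9]
scene bottle 133 ((598.730224609375, -30.06401824951172), (27.182313919067383, 24.898948669433594), 5.431792259216309) z [172.4 179.3 182.8]
scene pot 219 ((459.806396484375, 119.68394470214844), (43.953102111816406, 41.792728424072266), 1.6898399591445923) z [80.6 84.5 87.9]
wrist gripW top 1201 ((560.9221801757812, -186.09475708007812), (24.574281692504883, 14.946800231933594), 66.82361602783203) z [155.3 200.2 202.1]
wrist lid 5634 ((441.0048522949219, -139.90248107910156), (110.09512329101562, 66.34193420410156), 66.96827697753906) z [ 6.3  8.5 10.3]
wrist dish 3681 ((633.7916870117188, -214.82061767578125), (60.33592224121094, 60.50209426879883), 69.72777557373047) z [48.  50.2 52.2]
```

View pics/s10.png

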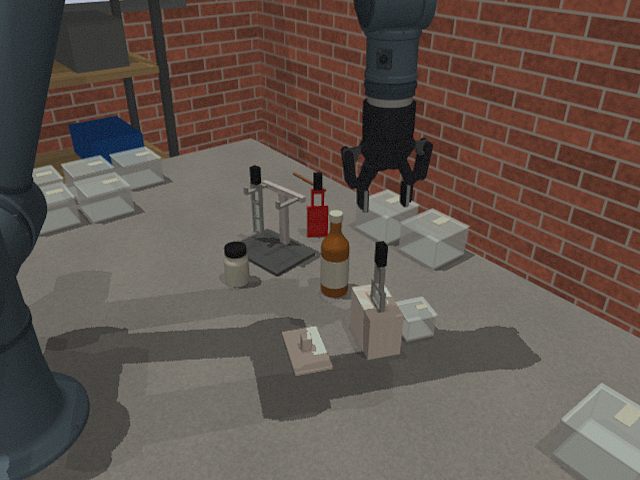

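The side view shows the carrier upright in the jar at (380,275), the lid flat at (307,350), and the narrow carrier, pot, bottle and dish where they were.

```bash
python3 -c "
from station import bot
print(bot.close_job(), bot.state()['time_s'])"
```

```text
the job is handed in; nothing more can be done
the job is handed in; nothing more can be done
```

The lid is off the jar and the wide carrier is standing in the slot on the hidden rest, released. I handed the job in at about 24 s; no verdict was reported.

- **Lid:** it lies flat and right way up on the counter at (441, -140), about 127 mm from the jar's axis, with its top at 7–8.5 mm.
- **Wide carrier:** I raised it 20 mm, drew it off the hook and lowered it into the slot until it stopped with the foot about 48 mm below the mouth. I pressed to confirm the stop (35 N peak), then held it at about 10 N for 0.6 s before letting go.
- **After release:** the carrier did not sink. Its top is at about 200 mm, which puts the foot about 48 mm below the mouth. It stands upright and within a few mm of the jar's axis.
- **Left alone:** the narrow carrier, pot, bottle and small dish measured within about 3 mm of where they began in the side view.
- **Disagreements:** the scene camera's readings near the jar differed by about 2–4 mm, and more for the clear dish. I went by the wrist and side views, which agreed with each other at the slot.

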